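# Pop open the bearing case and steady its lid

## Robot

A 6-joint arm with a two-finger parallel gripper is mounted at the origin on the work surface. World frame = base frame: x ahead of the robot, y to its left, z up, the work surface at z = 0. Lengths are in m, angles in rad, forces in N, time in s.
With the tool pointing down it reaches from about 0.4 to 0.825 m from the base axis. Payload 7 kg.
Tool frame: the origin (TCP) lies between the finger pads; the fingertips stand 11 mm ahead of it and the grasp point (between the pads) lies 8 mm behind it; x points along the fingers, z is the direction in which the jaws open and shut, and the axes are right-handed (so a half turn about x gives the same grasp; the last joint's range is limited). The gripper opens to 88 mm and grips with 3 to 60 N. Pads are 19 mm wide; open, the fingers measure 130 mm over their backs; the gripper's body (78 mm by 193 mm) begins 47 mm behind the grasp point.
Start: joints at [-0.925, 0.359, 0.012, 0, -1.224, -0.288], TCP at [0.236, -0.632, 0.238] pointing down, gripper open.
Joint ranges: [-3.07, 3.07], [-1.43, 2.12], [-1.02, 1.25], [-3.03, 1.67], [-3.05, -0], [-3.03, 3.03]. Speed limits (rad/s): [2.39, 2.39, 3.01, 3.14, 3.14, 3.14].

## Interface

Orientations are given as [roll, pitch, yaw] about the fixed x, y, z axes, in that order (R = Rz(yaw) Ry(pitch) Rx(roll)).
In Python, from station import arm gives the robot as it stands.
- The arm moves only by the tool jog_arm, never from a script. Its argument "motion" is a list of rows, each an object of numbers: "dx", "dy", "dz": the shift along the tool's x, y, z in m; "twist": the turn about the tool's x in degrees. In form: [{"dx": .., "dy": .., "dz": .., "twist": ..}, ...]. A call has 1 to 20 rows; each row is the pose to reach, as a shift and turn from the pose commanded when the call began, along the tool's axes at that moment; what a row does not reach only later rows make up. A row lasts 1/12 s, in which the tool goes at most 41.7 mm and 7.16 degrees, less where a joint would pass 70% of its speed; a pose out of reach is approached as far as the arm can. A call with a gripper value outside its range is refused whole. "gripper" is the finger opening in m, from 0 to 0.0876, set as the call begins (left out, the last holds). The fingers move at their own pace and stop on an object; "newtons" is the grip in N (left out, the last holds). Time passes only in rows, so rows that repeat a pose let the fingers close. It gives the time, the measured TCP pose, the force and the opening at its end, in the units of the state.
- arm.get_state(): the state, without advancing time (a new reading comes with each control period).
- arm.grab_frame(name): name is "scene" or "top" or "wrist"; returns the picture (420x560x3 uint8, red, green, blue); there is no depth.
- arm.camera_model(name): a dict with "camera_matrix" (3x3 intrinsics, pixels), "eye" and "attitude" of the camera in the world. Camera axes: x right, y down, z forward; pixel columns grow to the right and rows downward; lengths in m; the calibration is good to about 2 mm. A picture is of the moment at which its call begins: read the wrist's pose just before it. camera_model takes no time and is no camera call; for the wrist camera it gives the pose at the moment of the call.
- arm.job_done(): hands the job in, once; it reports no verdict.
The state is a dict: "t": time; "q": joint angles; "qd": joint speeds; "joint_efforts": joint torques, N m; "eef_pos": TCP position; "ee_rot": TCP orientation; "force": force on the tool from outside, world axes, zero at the start; "moment": the same for the moment, N m; "width": finger opening in m.
Only numpy, scipy, OpenCV 4.12 (cv2) and the standard library are available. Lean on these libraries where they do the work, as an engineer would, in place of code of your own. Each camera call takes 0.05 s, during which the arm holds its last target.

## Task

Open the bearing case, the one with the blue lid: press the white release button on its front ledge so that the sprung lid pops up and starts bobbing. Then come down with the closed fingertips on the middle of the lid's top, hold it still there for about a second without pushing it shut, and ease off slowly so that it is left standing half open and still. Leave the case with the red lid shut.

Things in the scene. Friction and masses are not known exactly. Their poses are not given: they have to be found in the camera images.
- blue_release_top (a point): Top centre of the bearing case's white button (28 mm wide, 72 mm above the bench; black collar 44 mm wide, 12 mm lower). Case: grey, blue lid, 185x150x70 mm, fixed to the bench. Axes: x level across the lid to its hinge, y along the hinge, z up; moves with the button. Sprung, 8 mm down (6 N at the bottom); frees the lid after about 4 mm, springs back when let go, and the lid stays free.
- blue_lid_edge (a point): Middle of the blue lid's upper free edge; turns with the lid (x to the hinge, z out of its top). The lid is a plate 116 mm long from free edge to hinge, 150 mm wide, 8 mm thick. Shut, this point is 37 mm ahead (button point's x) of the button centre. The hinge line, at the lid's underside, is 153 mm ahead of the button centre, 62 mm above the bench (10 mm below the button top).
- blue_lid (a joint): Opening angle of the blue lid, rad: 0 shut, grows as the free edge rises and swings away from the button, to a stop at 1.0. Freed, a weak spring lifts it; it bobs about a rest angle (0.45 to 0.7, unknown) nearly twice a second for some 5 s. At its stop it still covers 62 mm before the hinge. Held 0.15 rad below rest it pushes up with 0.5 N; it follows a slowly rising finger up to rest and stays.
- red_lid (a joint): Opening angle (rad, 0 shut) of the lid of the other case, the bolt case, alike but for its red lid. It must stay shut.
Mind the look-alikes: they are no part of the job. Leave any green or turquoise look-alike of the part that bears red_lid alone.

How it is judged:
On the way, in this order (a step that is already met when the one before it is completed fails the run):
1. the release button of the blue-lidded case is pressed down (distance of blue_release_top from where it was at the start of the episode above 0.003 m).
2. the blue lid has popped up (value of joint blue_lid above 0.3 rad), for 0.1 s.
3. the fingers rest on the open blue lid and hold it still for half a second (contact force between the fingers and blue_lid above 0.05 N and value of joint blue_lid above 0.15 rad and velocity of joint blue_lid between -0.3 and 0.3 rad/s), for 0.5 s.
At the end, for the whole second after the job is handed in: The blue lid stands half open on its spring (0.35 to 0.8 rad) and is still (slower than 0.6 rad/s), and the red lid is shut (below 0.05 rad) (value of joint blue_lid between 0.35 and 0.8 rad and velocity of joint blue_lid between -0.6 and 0.6 rad/s and value of joint red_lid below 0.05 rad); the robot touches nothing.
It fails at once if the red lid is opened (value of joint red_lid above 0.1 rad).
It also fails if it takes over 54 s, if anything falls off the work surface, if the arm or the gripper's body presses on something with over 40 N, if the wrist force passes 120 N, or if a joint passes its speed limit or range.

## Working session

There is one attempt and no reset: what is moved stays moved. The work goes in short steps, Python scripts to look and compute and a tool call to move; the robot and the scene stay as the last step left them, time stands still between calls to the robot, and variables do not carry over. Pictures are saved under pics/ and viewed, and the job is handed in when it is done.

Besides the shell and the picture viewer there is one more tool, called after "Emit:" by a JSON object that holds its "api" and its "payload". jog_arm: Moves the arm, as the interface text tells. Its arguments: {"type":"object","properties":{"motion":{"type":"array"},"gripper":{"type":"number"},"newtons":{"type":"number"}},"required":["motion"]}

```bash
mkdir -p pics; python3 - <<'E'
from station import arm
import cv2
s=arm.get_state(); print(s)
for n in("scene","top","wrist"):
    m=arm.camera_model(n); print(n,m)
    cv2.imwrite(f"pics/{n}0.png",arm.grab_frame(n)[:,:,::-1])
E
```

```text
{'t': 0.0, 'q': array([-9.24909856e-01,  3.59378172e-01,  1.10393496e-02, -3.68718497e-04,
       -1.22408926e+00, -2.88129557e-01]), 'qd': array([-1.47518137e-03, -5.93073479e-05,  1.68865074e-03, -6.75550027e-04,
       -1.05034553e-03,  5.54474077e-04]), 'joint_efforts': array([ 5.94085723e-04, -5.82719815e+01,  2.93070334e+01,  6.99805006e+00,
        6.90027126e-03, -1.55395710e-04]), 'eef_pos': array([ 0.23619659, -0.63181131,  0.23661647]), 'ee_rot': array([0.07884957, 1.56912815, 2.00727723]), 'force': array([ 0.23689569, -0.21932831, -0.14492211]), 'moment': array([-0.01475489,  0.01989987,  0.02394089]), 'width': 0.08799669332918786}
scene {'camera_matrix': array([[506.30785973,   0.        , 283.39064069],
       [  0.        , 506.30785973, 207.55053521],
       [  0.        ,   0.        ,   1.        ]]), 'eye': array([0.96376795, 0.2370594 , 0.82391988]), 'attitude': array([-2.54024542,  0.01211134,  2.08511264])}
top {'camera_matrix': array([[404.46482768,   0.        , 276.65434986],
       [  0.        , 404.46482768, 211.95598328],
       [  0.        ,   0.        ,   1.        ]]), 'eye': array([ 0.46165856, -0.03298949,  0.84386804]), 'attitude': array([-3.06308717, -0.02973854, -1.57440823])}
wrist {'camera_matrix': array([[326.07370977,   0.        , 282.4875464 ],
       [  0.        , 326.07370977, 210.65087713],
       [  0.        ,   0.        ,   1.        ]]), 'eye': array([ 0.1748368 , -0.65403587,  0.38381411]), 'attitude': array([ 2.89467801e+00, -2.16721246e-03,  1.92777955e+00])}
```

View pics/scene0.png

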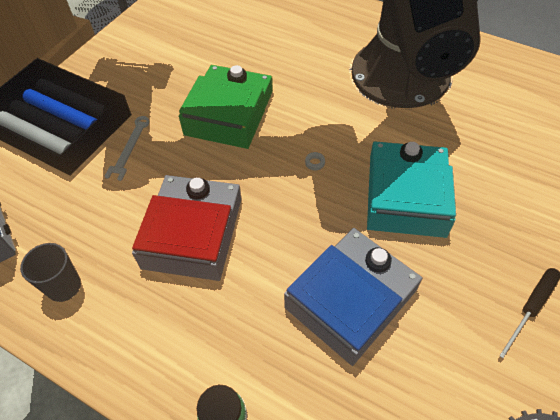

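View pics/top0.png

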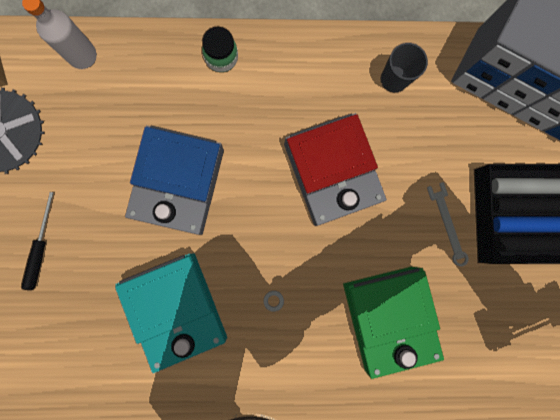

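View pics/wrist0.png

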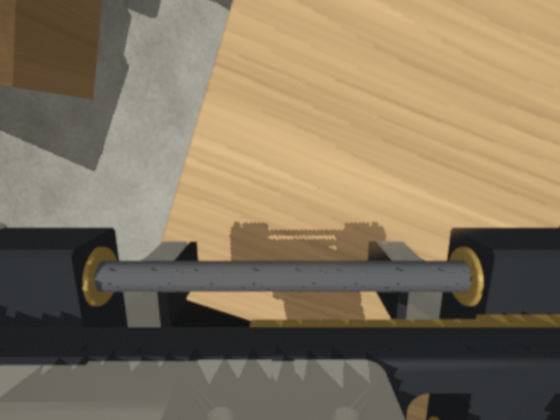

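The blue-lidded case is the target: its white button is at top px (163,211) and scene px (378,259). The candidates I'm rejecting are red (348,199), turquoise (182,346) and green (407,357) in the top view. Next I'll measure the button and check it in a close crop.

```bash
cat > h.py <<'E'
import numpy as np,cv2
from scipy.spatial.transform import Rotation as Ro
def ray(m,u,v):
    K=m["camera_matrix"];R=Ro.from_euler('xyz',m["attitude"]).as_matrix()
    d=R@np.linalg.solve(K,[u,v,1.]);return np.array(m["eye"]),d/np.linalg.norm(d)
def plane(m,u,v,z):
    e,d=ray(m,u,v);return e+d*(z-e[2])/d[2]
def two(m1,p1,m2,p2):
    a,b=ray(m1,*p1);c,d=ray(m2,*p2)
    t=np.linalg.lstsq(np.stack([b,-d],1),c-a,rcond=None)[0]
    P=a+b*t[0];Q=c+d*t[1];return (P+Q)/2,np.linalg.norm(P-Q)
def blobs(mask,amin=100):
    n,l,s,c=cv2.connectedComponentsWithStats(mask.astype(np.uint8));return [(s[i,4],c[i].round(1),l==i) for i in range(1,n) if s[i,4]>amin]
E
python3 - <<'E'
from h import *; from station import arm
B={}
for n,roi in(("top",(130,190,195,232)),("scene",(355,240,402,280))):
    im=cv2.imread(f"pics/{n}0.png").astype(int); m=arm.camera_model(n)
    x0,y0,x1,y1=roi
    mk=np.zeros(im.shape[:2],bool); mk[y0:y1,x0:x1]=(im[y0:y1,x0:x1].min(2)>185)
    for a,c,l in blobs(mk,20): print(n,a,c,plane(m,*c,.072)); B[n]=(m,c)
    b=(im[:,:,0]>im[:,:,2]+60)&(im[:,:,0]>90)&(im[:,:,1]<im[:,:,0]-35)
    for a,c,l in blobs(b,1500):
        cn=cv2.findContours(l.astype(np.uint8),0,2)[0][0]
        r=cv2.boxPoints(cv2.minAreaRect(cn)); ap=cv2.approxPolyDP(cv2.convexHull(cn),6,True)[:,0]
        print(n,a,c,'\n',np.array([[*p,*plane(m,*p,.07)] for p in ap]).round(3))
    cr=cv2.imread(f"pics/{n}0.png"); 
    if n=="top": cv2.imwrite("pics/crop0.png",cv2.resize(cr[110:250,110:240],None,fx=4,fy=4))
print(two(*B["top"],*B["scene"]))
E
```

```text
top 62 [163.9 212.4] [0.52174958 0.15806581 0.072     ]
top 4476 [174.8 163.6] 
 [[1.46e+02 1.27e+02 6.88e-01 1.96e-01 7.00e-02]
 [2.18e+02 1.44e+02 6.55e-01 5.70e-02 7.00e-02]
 [2.04e+02 2.00e+02 5.46e-01 8.30e-02 7.00e-02]
 [1.31e+02 1.82e+02 5.80e-01 2.22e-01 7.00e-02]]
scene 155 [379.2 254.7] [0.52469388 0.16434261 0.072     ]
scene 5951 [344.7 295.8] 
 [[3.31e+02 2.45e+02 5.46e-01 8.40e-02 7.00e-02]
 [4.01e+02 2.98e+02 5.80e-01 2.26e-01 7.00e-02]
 [3.59e+02 3.48e+02 6.87e-01 2.02e-01 7.00e-02]
 [2.88e+02 2.90e+02 6.56e-01 6.10e-02 7.00e-02]]
(array([0.52142876, 0.16183977, 0.0644253 ]), np.float64(0.004140600542363499))
```

View pics/crop0.png

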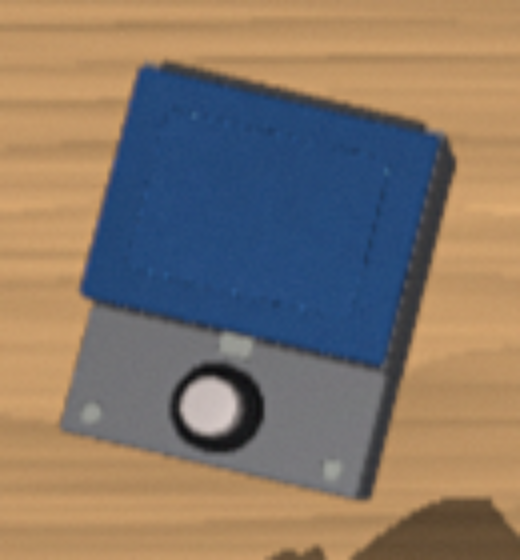

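```bash
cat >> h.py <<'E'
BTN=np.array([.525,.1615]); YAW=-0.2265
U=np.array([np.cos(YAW),np.sin(YAW)])
def shift(s,target):
    R=Ro.from_euler('xyz',s["ee_rot"]).as_matrix(); return R.T@(np.array(target)-s["eef_pos"])
E
python3 - <<'E'
from h import *; from station import arm
s=arm.get_state(); R=Ro.from_euler('xyz',s["ee_rot"]).as_matrix(); print(s["t"],R.round(3))
m=arm.camera_model("wrist"); print("cam off in tool",R.T@(m["eye"]-s["eef_pos"]))
# desired: tool y along -u or +u, camera on button side
for sg in(1,-1):
    y=sg*np.r_[U,0]; x=np.array([0,0,-1.]); z=np.cross(x,y)
    D=np.stack([x,y,z],1); rv=Ro.from_matrix(R.T@D).as_rotvec(degrees=True); print(sg,rv)
print("mid",shift(s,[.50,-.25,.235]),"pre",shift(s,[*BTN,.15]))
# red button too, sanity
print(plane(arm.camera_model("top"),162.5,211.5,.072),plane(arm.camera_model("top"),348.5,199,.072))
print(plane(arm.camera_model("scene"),378.5,257,.072))
E
```

```text
0.15 [[-0.001 -0.937 -0.35 ]
 [ 0.001 -0.35   0.937]
 [-1.     0.     0.001]]
cam off in tool [-0.14709361  0.06527306  0.00094427]
1 [-1.46528807e+02  3.60379100e-02  9.18413355e-02]
-1 [ 3.34711619e+01  6.97693835e-02 -2.73770275e-02]
mid [ 0.00213534 -0.38078354  0.26541303] pre [ 0.08760178 -0.54827807  0.64200741]
[0.52346755 0.16073504 0.072     ] [ 0.54723099 -0.19499889  0.072     ]
[0.5293377 0.1650748 0.072    ]
```

Emit:
{"api": "jog_arm", "payload": {"motion": [{"dx":0,"dy":-0.38,"dz":0.265,"twist":33.5},{"dx":0,"dy":-0.38,"dz":0.265,"twist":33.5},{"dx":0,"dy":-0.38,"dz":0.265,"twist":33.5},{"dx":0,"dy":-0.38,"dz":0.265,"twist":33.5},{"dx":0,"dy":-0.38,"dz":0.265,"twist":33.5},{"dx":0,"dy":-0.38,"dz":0.265,"twist":33.5},{"dx":0,"dy":-0.38,"dz":0.265,"twist":33.5},{"dx":0,"dy":-0.38,"dz":0.265,"twist":33.5},{"dx":0,"dy":-0.38,"dz":0.265,"twist":33.5},{"dx":0,"dy":-0.38,"dz":0.265,"twist":33.5},{"dx":0,"dy":-0.38,"dz":0.265,"twist":33.5},{"dx":0,"dy":-0.548,"dz":0.642,"twist":33.5},{"dx":0,"dy":-0.548,"dz":0.642,"twist":33.5},{"dx":0,"dy":-0.548,"dz":0.642,"twist":33.5},{"dx":0,"dy":-0.548,"dz":0.642,"twist":33.5},{"dx":0,"dy":-0.548,"dz":0.642,"twist":33.5},{"dx":0,"dy":-0.548,"dz":0.642,"twist":33.5},{"dx":0,"dy":-0.548,"dz":0.642,"twist":33.5},{"dx":0,"dy":-0.548,"dz":0.642,"twist":33.5},{"dx":0,"dy":-0.548,"dz":0.642,"twist":33.5}], "gripper": 0}}

```text
t: 1.82
eef_pos: [0.5206, 0.1144, 0.2377]
ee_rot: [-0.548, 1.57, 0.796]
force: [1.6, -0.2, -0.2]
width: 0.0002
```

```bash
python3 - <<'E'
from h import *; from station import arm
s=arm.get_state(); print(s["t"],s["eef_pos"],s["ee_rot"],s["width"],s["q"],s["force"])
m=arm.camera_model("wrist"); f=arm.grab_frame("wrist")[:,:,::-1]; cv2.imwrite("pics/w1.png",f)
print(shift(s,[.526,.162,.13]))
E
```

```text
1.8167 [0.52055436 0.11436355 0.237721  ] [-0.54802504  1.5704804   0.79612801] 0.00023557469453712855 [ 5.84340525e-01  1.24526450e-01 -3.00035427e-01 -7.28915643e-05
 -1.14592558e+00 -2.38175010e+00] [ 1.57783415 -0.23216768 -0.20769042]
[0.10773295 0.00541564 0.04761283]
```

View pics/w1.png

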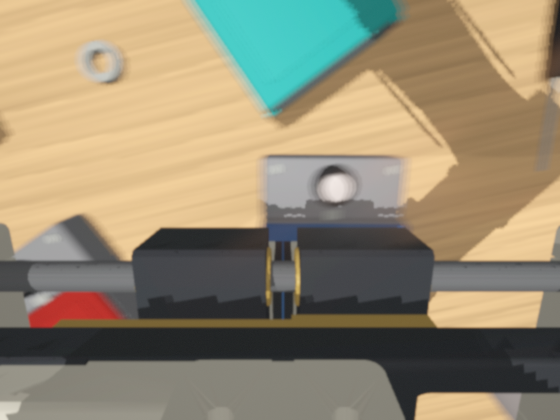

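Emit:
{"api": "jog_arm", "payload": {"motion": [{"dx":0.0,"dy":0.005,"dz":0.048},{"dx":0.04,"dy":0.005,"dz":0.048},{"dx":0.08,"dy":0.005,"dz":0.048},{"dx":0.1,"dy":0.005,"dz":0.048},{"dx":0.1,"dy":0.005,"dz":0.048},{"dx":0.1,"dy":0.005,"dz":0.048}]}}

```text
invalid input
```

```bash
python3 - <<'E'
from h import *; from station import arm
s=arm.get_state(); print(s["t"],s["eef_pos"],s["ee_rot"],s["width"],s["force"],np.abs(s["qd"]).max())
m=arm.camera_model("wrist"); f=arm.grab_frame("wrist")[:,:,::-1]; cv2.imwrite("pics/w2.png",f)
cv2.imwrite("pics/s2.png",arm.grab_frame("scene")[:,:,::-1])
print(shift(s,[.526,.162,.083])); 
import json; json.dump({k:np.array(v).tolist() for k,v in m.items()},open("w2.json","w"))
E
```

```text
1.8667 [0.52197816 0.11994559 0.23750764] [-0.53101223  1.56869916  0.8154464 ] 0.00014321279131341305 [2.15064819 4.43136373 0.57812451] 0.14794851053514507
[0.15457729 0.00559852 0.04161583]
```

View pics/w2.png

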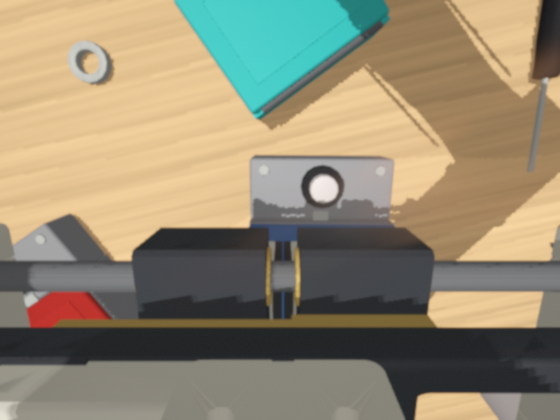

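View pics/s2.png

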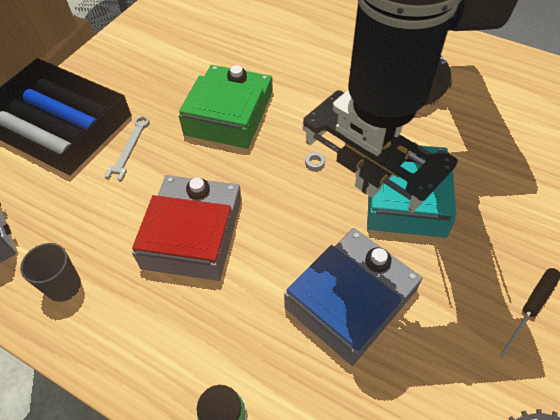

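Emit:
{"api": "jog_arm", "payload": {"motion": [{"dx":0,"dy":0,"dz":0,"twist":0},{"dx":0,"dy":0,"dz":0,"twist":0},{"dx":0,"dy":0,"dz":0,"twist":0}]}}

```text
t: 2.22
eef_pos: [0.5209, 0.1111, 0.2376]
ee_rot: [2.37, 1.571, -2.57]
force: [0.4, -1.3, 1.1]
width: 0.0002
```

```bash
python3 - <<'E'
from h import *; from station import arm
s=arm.get_state(); print(s["t"],s["eef_pos"],s["ee_rot"],s["width"],s["force"],np.abs(s["qd"]).max())
m=arm.camera_model("wrist"); f=arm.grab_frame("wrist")[:,:,::-1]; cv2.imwrite("pics/w3.png",f)
mk=np.zeros(f.shape[:2],bool); mk[160:215,290:365]=f[160:215,290:365].min(2)>185
for a,c,l in blobs(mk,50): print(a,c,plane(m,*c,.072))
print(shift(s,[.526,.162,.1])); 
R=Ro.from_euler('xyz',s["ee_rot"]).as_matrix();print(R.round(3))
E
```

```text
2.2167 [0.52093274 0.1110949  0.23756682] [ 2.37035403  1.57061217 -2.57039336] 0.0001988048146069647 [ 0.37449303 -1.30582262  1.08122571] 0.005817763413334425
555 [333.4 187.7] [0.52254556 0.16252643 0.072     ]
[0.13756097 0.00657047 0.05074885]
[[-0.    -0.974  0.226]
 [-0.     0.226  0.974]
 [-1.     0.    -0.   ]]
```

View pics/w3.png

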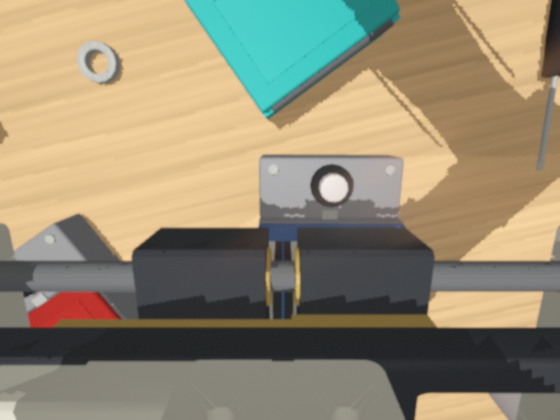

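Wrist view confirms the button at px (333,188) on the grey and blue case. It works out to about (0.5245, 0.162), within a few mm of the other views.

Emit:
{"api": "jog_arm", "payload": {"motion": [{"dx":0.01,"dy":0.008,"dz":0.035,"twist":0},{"dx":0.04,"dy":0.008,"dz":0.0505,"twist":0},{"dx":0.075,"dy":0.008,"dz":0.0505,"twist":0},{"dx":0.11,"dy":0.008,"dz":0.0505,"twist":0},{"dx":0.135,"dy":0.008,"dz":0.0505,"twist":0},{"dx":0.145,"dy":0.008,"dz":0.0505,"twist":0},{"dx":0.145,"dy":0.008,"dz":0.0505,"twist":0},{"dx":0.145,"dy":0.008,"dz":0.0505,"twist":0},{"dx":0.145,"dy":0.008,"dz":0.0505,"twist":0}]}}

```text
t: 3.02
eef_pos: [0.5259, 0.1636, 0.0944]
ee_rot: [-0.858, 1.568, 0.486]
force: [-0.7, 0.2, 0.8]
width: 0.0002
```

```bash
python3 - <<'E'
from h import *; from station import arm
s=arm.get_state(); print(s["t"],s["eef_pos"],s["force"],np.abs(s["qd"]).max())
f=arm.grab_frame("wrist")[:,:,::-1]; g=arm.grab_frame("scene")[:,:,::-1]
cv2.imwrite("pics/w4.png",np.hstack([cv2.resize(f,(400,300)),cv2.resize(g[150:390,240:560],(400,300))]))
print(shift(s,[.5245,.162,.077]))
E
```

```text
3.0167 [0.5259099  0.16355924 0.09443758] [-0.65440889  0.23789844  0.84810179] 0.010961800929302865
[ 0.01743187  0.00106027 -0.00186918]
```

View pics/w4.png

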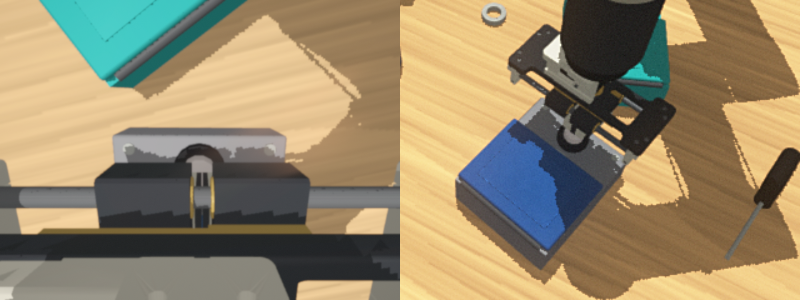

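Both views show the fingertips straight over the button. Now I press, then lift clear.

Emit:
{"api": "jog_arm", "payload": {"motion": [{"dx":0.008,"dy":0.001,"dz":-0.001,"twist":0},{"dx":0.012,"dy":0.001,"dz":-0.001,"twist":0},{"dx":0.015,"dy":0.001,"dz":-0.001,"twist":0},{"dx":0.0175,"dy":0.001,"dz":-0.001,"twist":0},{"dx":0.0175,"dy":0.001,"dz":-0.001,"twist":0},{"dx":0.0175,"dy":0.001,"dz":-0.001,"twist":0}]}}

```text
t: 3.62
eef_pos: [0.5239, 0.1629, 0.0754]
ee_rot: [-0.993, 1.57, 0.351]
force: [0.0, 0.5, 6.1]
width: 0.0002
```

```bash
python3 - <<'E'
from h import *; from station import arm
s=arm.get_state(); print(s["t"],s["eef_pos"],s["force"],np.abs(s["qd"]).max())
g=arm.grab_frame("scene")[:,:,::-1]
cv2.imwrite("pics/s5.png",cv2.resize(g[150:390,240:560],None,fx=2,fy=2))
E
```

```text
3.6167 [0.52390385 0.16289224 0.0754443 ] [1.17373863e-04 4.94535469e-01 6.06074106e+00] 0.0018132686118144605
```

View pics/s5.png

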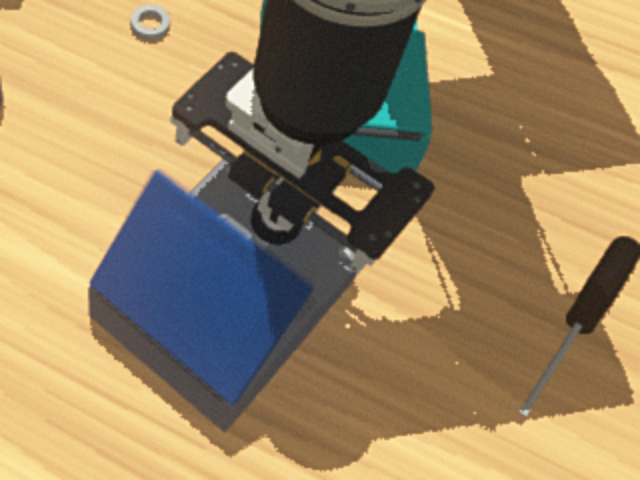

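The scene view shows the lid up, with its free edge running from crop (157,172) to (311,290). I'll lift and move over the middle of the lid.

Emit:
{"api": "jog_arm", "payload": {"motion": [{"dx":-0.04,"dy":0,"dz":0,"twist":0},{"dx":-0.08,"dy":0,"dz":0,"twist":0},{"dx":-0.12,"dy":0,"dz":0,"twist":0},{"dx":-0.15,"dy":-0.01,"dz":0,"twist":0},{"dx":-0.15,"dy":-0.04,"dz":0,"twist":0},{"dx":-0.15,"dy":-0.08,"dz":0,"twist":0},{"dx":-0.15,"dy":-0.1,"dz":0,"twist":0},{"dx":-0.13,"dy":-0.1,"dz":0,"twist":0},{"dx":-0.1,"dy":-0.1,"dz":0,"twist":0},{"dx":-0.085,"dy":-0.1,"dz":0,"twist":0},{"dx":-0.085,"dy":-0.1,"dz":0,"twist":0}]}}

```text
t: 4.58
eef_pos: [0.6183, 0.1389, 0.1551]
ee_rot: [2.171, 1.563, -2.769]
force: [-0.4, -0.2, 0.0]
width: 0.0003
```

```bash
cat > lid.py <<'E'
from h import *; from station import arm
import sys
s=arm.get_state(); print(s["t"],s["eef_pos"],s["force"],np.abs(s["qd"]).max())
m=arm.camera_model("scene"); g=arm.grab_frame("scene")[:,:,::-1]
cv2.imwrite(f"pics/{sys.argv[1]}.png",cv2.resize(g[150:390,240:560],None,fx=2,fy=2))
im=g.astype(int); b=(im[:,:,0]>im[:,:,2]+35)&(im[:,:,0]>60); b[:,:240]=0
n,l,st,c=cv2.connectedComponentsWithStats(b.astype(np.uint8)); i=1+st[1:,4].argmax()
cn=cv2.findContours((l==i).astype(np.uint8),0,2)[0]; cn=max(cn,key=len)
ap=cv2.approxPolyDP(cv2.convexHull(cn),6,True)[:,0]; print(ap.tolist())
# free-edge corners lie in the vertical planes y_case=+-75mm: intersect rays, angle from hinge
H=np.r_[np.array([.5245,.162])+.153*U,.062]; V=np.array([-U[1],U[0],0.])
for p in ap:
    e,d=ray(m,*map(float,p))
    for sg in(1,-1):
        t=(sg*.075-(e-H)@V)/(d@V); P=e+t*d-H; r=np.array([-(P[:2]@U),P[2]])
        if abs(np.hypot(*r)-.1163)<.015: print(p,sg,r.round(3),"angle",round(np.arctan2(r[1],r[0])-.069,3))
E
python3 lid.py s6
```

```text
4.5833 [0.61833904 0.13885871 0.15509766] [-0.36293315 -0.19372786  0.04319003] 0.06302683398562779
[[446, 148], [455, 210], [447, 235], [383, 230], [422, 147]]
```

View pics/s6.png

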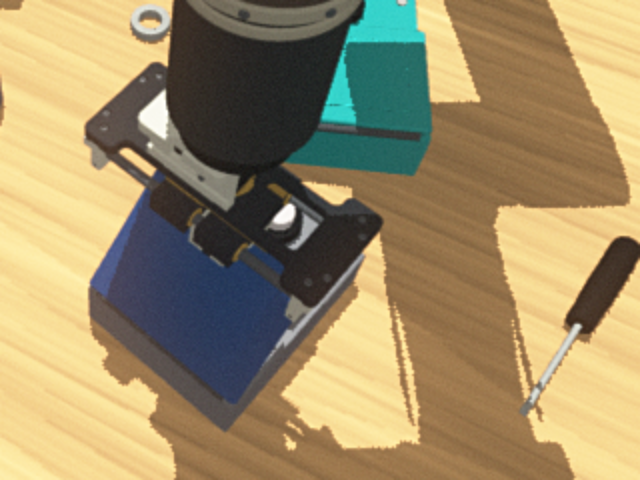

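Emit:
{"api": "jog_arm", "payload": {"motion": [{"dx":0.005,"dy":0,"dz":0,"twist":0},{"dx":0.01,"dy":0,"dz":0,"twist":0},{"dx":0.015,"dy":0,"dz":0,"twist":0},{"dx":0.02,"dy":0,"dz":0,"twist":0},{"dx":0.025,"dy":0,"dz":0,"twist":0},{"dx":0.03,"dy":0,"dz":0,"twist":0},{"dx":0.034,"dy":0,"dz":0,"twist":0},{"dx":0.038,"dy":0,"dz":0,"twist":0},{"dx":0.042,"dy":0,"dz":0,"twist":0},{"dx":0.046,"dy":0,"dz":0,"twist":0},{"dx":0.05,"dy":0,"dz":0,"twist":0},{"dx":0.052,"dy":0,"dz":0,"twist":0},{"dx":0.054,"dy":0,"dz":0,"twist":0},{"dx":0.054,"dy":0,"dz":0,"twist":0},{"dx":0.054,"dy":0,"dz":0,"twist":0}]}}

```text
t: 5.88
eef_pos: [0.621, 0.14, 0.1061]
ee_rot: [-1.553, 1.571, -0.209]
force: [0.8, 0.9, 0.7]
width: 0.0007
```

```bash
sed -i 's/(im\[:,:,0\]>60)/(im[:,:,0]>60)\&(im[:,:,1]<im[:,:,0]*.75)/' lid.py; python3 lid.py s7; python3 - <<'E'
from h import *; from station import arm
cv2.imwrite("pics/w7.png",arm.grab_frame("wrist")[:,:,::-1])
for i in range(1): s=arm.get_state(); print(s["t"],s["eef_pos"],s["force"])
cv2.imwrite("pics/t7.png",arm.grab_frame("top")[:,:,::-1])
s=arm.get_state(); print(s["t"],s["eef_pos"],s["force"])
E
```

```text
5.8833 [0.6210169  0.14004343 0.10613166] [0.79875844 0.88376907 0.69844417] 0.004246125346179025
[[357, 350], [322, 319], [316, 276], [378, 315]]
[316 276] -1 [ 0.085 -0.071] angle -0.767
5.9833 [0.62108892 0.14003526 0.1063406 ] [ 0.13055806 -0.41107501  1.26811072]
6.0333 [0.62102047 0.14001293 0.1063056 ] [ 0.24369294 -0.48275776  0.41902492]
```

View pics/s7.png

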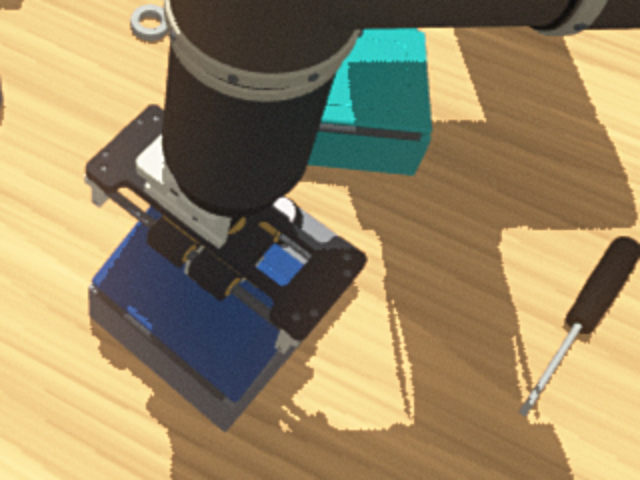

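View pics/w7.png

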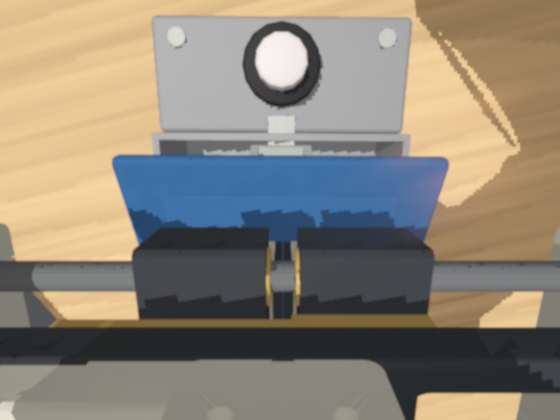

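View pics/t7.png

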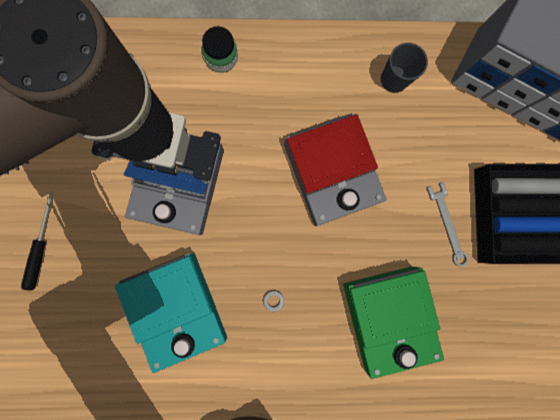

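Wrist view shows the lid open under the fingers, with its free-edge corners at px (116,158) and (446,158). I'll get the lid angle from those.

```bash
cat > wl.py <<'E'
from h import *; from station import arm
import sys
def ang(f,m):
    im=f.astype(int); b=(im[:,:,0]>im[:,:,2]+35)&(im[:,:,0]>60)&(im[:,:,1]<im[:,:,0]*.75); b[245:]=0
    n,l,st,c=cv2.connectedComponentsWithStats(b.astype(np.uint8)); i=1+st[1:,4].argmax()
    ys,xs=np.where(l==i); o=np.argsort(xs); 
    H=np.r_[np.array([.5245,.162])+.153*U,.062]; V=np.array([-U[1],U[0],0.]); N=np.r_[U,0]
    # middle of the visible free edge: top boundary row at central column; ray meets the lid's mid plane circle r=.1163
    u=(xs.min()+xs.max())/2; col=l[:,int(u)]==i; v=np.where(col)[0].min()
    w=xs.max()-xs.min()
    e,d=ray(m,u,v)
    # circle about the hinge of radius .1163 in the vertical plane (case x,z)
    a=np.array([(e-H)@N,e[2]-H[2]]); q=np.array([d@N,d[2]])
    disc=np.roots([q@q,2*a@q,a@a-.1163**2]); out=[]
    for t in disc:
        if abs(t.imag)<1e-9: p=a+t.real*q; out.append(round(float(np.arctan2(p[1],-p[0])-.069),3))
    # lower (outer) edge seen: the same with range from width
    R=.150*m["camera_matrix"][0,0]/w
    return (u,v,w),out,"depth by width",R
if __name__=="__main__":
    s=arm.get_state(); m=arm.camera_model("wrist"); f=arm.grab_frame("wrist")[:,:,::-1]
    print(s["t"],s["eef_pos"].round(4),s["force"].round(2)); cv2.imwrite(f"pics/{sys.argv[1]}.png",f); r=ang(f,m); print(r)
    zc=Ro.from_euler('xyz',m["attitude"]).as_matrix()[:,2]; print("cam axis",zc, "edge z by depth", plane(m,r[0][0],r[0][1],0), m["eye"])
    e,d=ray(m,r[0][0],r[0][1]); print("edge pt by width",e+d*r[3]/(d@zc))
E
python3 wl.py w8
```

```text
6.0333 [0.621  0.14   0.1063] [ 0.24 -0.48  0.42]
((np.float64(279.5), np.int64(157), np.int64(333)), [-0.629, 0.323], 'depth by width', np.float64(0.14688004944429542))
cam axis [ 0.23844286 -0.05413093 -0.96964676] edge z by depth [0.57736667 0.14878353 0.        ] [0.55705354 0.15556345 0.25339364]
edge pt by width [0.5689445  0.1515946  0.10506137]
```

Lid is at about 0.32 rad and its edge hasn't moved between two frames 0.1 s apart, so the fingers are holding it. I'll hold for a second and check again.

Emit:
{"api": "jog_arm", "payload": {"motion": [{"dx":0,"dy":0,"dz":0,"twist":0},{"dx":0,"dy":0,"dz":0,"twist":0},{"dx":0,"dy":0,"dz":0,"twist":0},{"dx":0,"dy":0,"dz":0,"twist":0},{"dx":0,"dy":0,"dz":0,"twist":0},{"dx":0,"dy":0,"dz":0,"twist":0},{"dx":0,"dy":0,"dz":0,"twist":0},{"dx":0,"dy":0,"dz":0,"twist":0},{"dx":0,"dy":0,"dz":0,"twist":0},{"dx":0,"dy":0,"dz":0,"twist":0},{"dx":0,"dy":0,"dz":0,"twist":0},{"dx":0,"dy":0,"dz":0,"twist":0},{"dx":0,"dy":0,"dz":0,"twist":0},{"dx":0,"dy":0,"dz":0,"twist":0}]}}

```text
t: 7.25
eef_pos: [0.6209, 0.1401, 0.1061]
ee_rot: [-0.729, 1.571, 0.615]
force: [0.9, -0.6, 1.0]
width: 0.0005
```

```bash
python3 wl.py w9
```

```text
7.25 [0.6209 0.1401 0.1061] [ 0.89 -0.59  1.  ]
((np.float64(279.5), np.int64(157), np.int64(333)), [-0.624, 0.319], 'depth by width', np.float64(0.14688004944429542))
cam axis [ 0.23800314 -0.05422266 -0.96974966] edge z by depth [0.5771055  0.14879313 0.        ] [0.55692727 0.1555887  0.25314813]
edge pt by width [0.56875111 0.1516067  0.10481086]
```

Emit:
{"api": "jog_arm", "payload": {"motion": [{"dx":-0.0005,"dy":0,"dz":0,"twist":0},{"dx":-0.001,"dy":0,"dz":0,"twist":0},{"dx":-0.002,"dy":0,"dz":0,"twist":0},{"dx":-0.003,"dy":0,"dz":0,"twist":0},{"dx":-0.004,"dy":0,"dz":0,"twist":0},{"dx":-0.005,"dy":0,"dz":0,"twist":0},{"dx":-0.006,"dy":0,"dz":0,"twist":0},{"dx":-0.0065,"dy":0,"dz":0,"twist":0},{"dx":-0.007,"dy":0,"dz":0,"twist":0},{"dx":-0.0075,"dy":0,"dz":0,"twist":0},{"dx":-0.008,"dy":0,"dz":0,"twist":0},{"dx":-0.0085,"dy":0,"dz":0,"twist":0},{"dx":-0.009,"dy":0,"dz":0,"twist":0},{"dx":-0.0095,"dy":0,"dz":0,"twist":0},{"dx":-0.01,"dy":0,"dz":0,"twist":0},{"dx":-0.0105,"dy":0,"dz":0,"twist":0},{"dx":-0.011,"dy":0,"dz":0,"twist":0},{"dx":-0.0115,"dy":0,"dz":0,"twist":0},{"dx":-0.012,"dy":0,"dz":0,"twist":0},{"dx":-0.012,"dy":0,"dz":0,"twist":0}]}}

```text
t: 8.97
eef_pos: [0.6209, 0.1401, 0.1182]
ee_rot: [-1.123, 1.571, 0.221]
force: [-0.1, 0.1, 0.2]
width: 0.0004
```

```bash
python3 wl.py w10
```

```text
8.9667 [0.6209 0.1401 0.1182] [-0.06  0.09  0.22]
((np.float64(274.5), np.int64(174), np.int64(323)), [-0.868, 0.461], 'depth by width', np.float64(0.15142741939613116))
cam axis [ 0.23809162 -0.05419244 -0.96972963] edge z by depth [0.5905588  0.14137359 0.        ] [0.55694018 0.15558862 0.26526084]
edge pt by width [0.57607802 0.14749653 0.11425758]
```

Emit:
{"api": "jog_arm", "payload": {"motion": [{"dx":-0.0005,"dy":0,"dz":0,"twist":0},{"dx":-0.001,"dy":0,"dz":0,"twist":0},{"dx":-0.0015,"dy":0,"dz":0,"twist":0},{"dx":-0.002,"dy":0,"dz":0,"twist":0},{"dx":-0.0025,"dy":0,"dz":0,"twist":0},{"dx":-0.003,"dy":0,"dz":0,"twist":0},{"dx":-0.0035,"dy":0,"dz":0,"twist":0},{"dx":-0.004,"dy":0,"dz":0,"twist":0},{"dx":-0.0045,"dy":0,"dz":0,"twist":0},{"dx":-0.005,"dy":0,"dz":0,"twist":0},{"dx":-0.0055,"dy":0,"dz":0,"twist":0},{"dx":-0.006,"dy":0,"dz":0,"twist":0},{"dx":-0.0065,"dy":0,"dz":0,"twist":0},{"dx":-0.007,"dy":0,"dz":0,"twist":0},{"dx":-0.0075,"dy":0,"dz":0,"twist":0},{"dx":-0.008,"dy":0,"dz":0,"twist":0},{"dx":-0.0085,"dy":0,"dz":0,"twist":0},{"dx":-0.009,"dy":0,"dz":0,"twist":0},{"dx":-0.0095,"dy":0,"dz":0,"twist":0},{"dx":-0.01,"dy":0,"dz":0,"twist":0}]}}

```text
t: 10.68
eef_pos: [0.6208, 0.14, 0.1281]
ee_rot: [1.071, 1.571, 2.415]
force: [0.4, -0.5, -0.4]
width: 0.0005
```

```bash
python3 wl.py w11
```

```text
10.6833 [0.6208 0.14   0.1281] [ 0.42 -0.52 -0.43]
((np.float64(274.0), np.int64(178), np.int64(310)), [-0.935, 0.503], 'depth by width', np.float64(0.1577776014998399))
cam axis [ 0.23798983 -0.05423061 -0.96975248] edge z by depth [0.59498776 0.13962471 0.        ] [0.55692215 0.15558401 0.27519778]
edge pt by width [0.57861989 0.14648707 0.11833257]
```

View pics/w11.png

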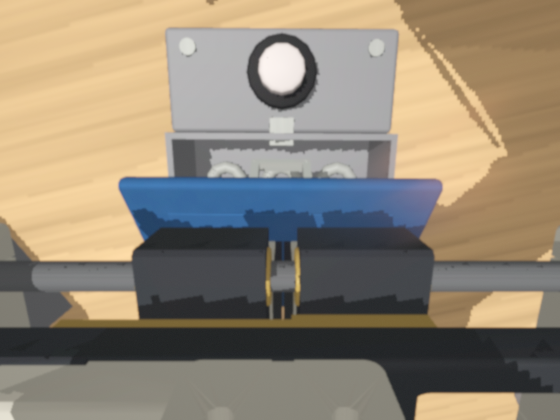

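The fingers have risen 10 mm and the lid only 0.04 rad, so it looks to be standing near its rest angle. I'll go on rising slowly, then clear and check.

Emit:
{"api": "jog_arm", "payload": {"motion": [{"dx":-0.0005,"dy":0,"dz":0,"twist":0},{"dx":-0.001,"dy":0,"dz":0,"twist":0},{"dx":-0.002,"dy":0,"dz":0,"twist":0},{"dx":-0.003,"dy":0,"dz":0,"twist":0},{"dx":-0.004,"dy":0,"dz":0,"twist":0},{"dx":-0.005,"dy":0,"dz":0,"twist":0},{"dx":-0.006,"dy":0,"dz":0,"twist":0},{"dx":-0.008,"dy":0,"dz":0,"twist":0},{"dx":-0.01,"dy":0,"dz":0,"twist":0},{"dx":-0.013,"dy":0,"dz":0,"twist":0},{"dx":-0.017,"dy":0,"dz":0,"twist":0},{"dx":-0.022,"dy":0,"dz":0,"twist":0},{"dx":-0.03,"dy":0,"dz":0,"twist":0},{"dx":-0.045,"dy":0,"dz":0,"twist":0},{"dx":-0.065,"dy":0,"dz":0,"twist":0},{"dx":-0.09,"dy":0,"dz":0,"twist":0},{"dx":-0.1,"dy":0,"dz":0,"twist":0},{"dx":-0.1,"dy":0,"dz":0,"twist":0},{"dx":-0.1,"dy":0,"dz":0,"twist":0},{"dx":-0.1,"dy":0,"dz":0,"twist":0}]}}

```text
t: 12.4
eef_pos: [0.6203, 0.1399, 0.2274]
ee_rot: [1.878, 1.57, -3.062]
force: [0.0, 0.2, -0.0]
width: 0.0003
```

```bash
python3 wl.py w12; python3 wl.py w13|head -2; python3 wl.py w14|head -2;python3 lid.py s12; python3 - <<'E'
from station import arm; import cv2
cv2.imwrite("pics/t12.png",arm.grab_frame("top")[:,:,::-1]); print(arm.get_state()["t"])
E
```

```text
12.4 [0.6203 0.1399 0.2274] [ 0.04  0.25 -0.01]
((np.float64(279.5), np.int64(161), np.int64(191)), [-0.845, 0.518], 'depth by width', np.float64(0.256078829659426))
cam axis [ 0.23693473 -0.05435194 -0.97000402] edge z by depth [0.59038066 0.14437591 0.        ] [0.55654508 0.15549537 0.37449399]
edge pt by width [0.57984435 0.14783848 0.11661644]
12.45 [0.6202 0.1398 0.227 ] [ 0.36 -0.75  0.22]
((np.float64(280.0), np.int64(161), np.int64(190)), [-0.842, 0.516], 'depth by width', np.float64(0.257426612973423))
12.5 [0.6203 0.1398 0.2269] [ 0.68 -0.38 -1.72]
((np.float64(279.5), np.int64(161), np.int64(189)), [-0.842, 0.517], 'depth by width', np.float64(0.25878865854471095))
12.55 [0.62037275 0.13983049 0.2269055 ] [-0.46679659 -0.56463533 -0.29087375] 0.004774561940100286
[[325, 234], [401, 291], [357, 350], [286, 291]]
[325 234] -1 [0.099 0.058] angle 0.459
[401 291] 1 [0.098 0.06 ] angle 0.481
12.65
```

View pics/w14.png

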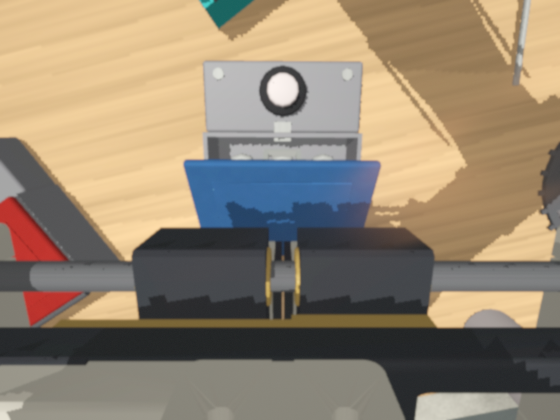

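View pics/t12.png

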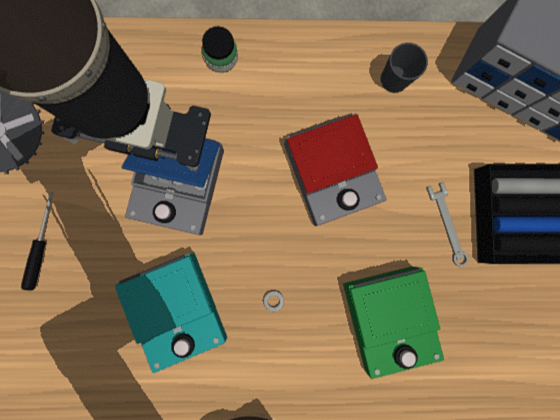

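View pics/s12.png

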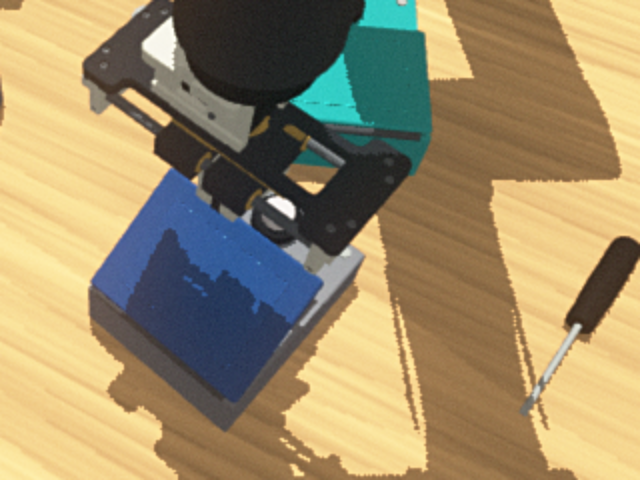

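The lid stands still at about 0.5 rad: its edge stays on wrist row 161 over three frames, and the scene view gives 0.46–0.48. The fingers are well clear and the red lid is shut (top px ~(331,152)), so I'm handing in.

```bash
python3 -c "
from station import arm
print(arm.job_done())"
```

```text
the job is handed in; nothing more can be done
None
```

The bearing case is open: its blue lid is standing still at about half open, and the red-lidded case is still shut. I handed the job in at about 12.7 s; no verdict was reported.

- **Press:** I pressed the white button with the closed fingertips, measuring about 6 N on the tool, and the lid popped up.
- **Hold:** I came down on the middle of the lid and held it at about 0.32 rad for over a second. Its edge did not move between camera frames.
- **Release:** I eased up slowly until the lid stopped following, then lifted about 10 cm clear of it.
- **Last checks:** The wrist camera gave a lid angle of 0.52 rad, unchanged over three frames. The scene camera gave 0.46–0.48 rad. They disagree by about 0.05 rad, but both are within the 0.35–0.8 range.
- **Contact not confirmed by force:** The lid's push is about as small as the force sensor's noise. I judged contact from the lid standing still below its rest angle.
- **Refused move:** One move call was refused as invalid because its rows had no twist value. It had no effect on the scene.

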